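# Restock the covered fittings bins and reset the cover's stay

### The arm

A 6-joint arm with a two-finger parallel gripper is mounted at the origin on the work surface. World frame = base frame: x ahead of the robot, y to its left, z up, the work surface at z = 0. Lengths are in mm, angles in rad, forces in N, time in s.
With the tool pointing down it reaches from about 300 to 775 mm from the base axis. Payload 14.6 kg.
Tool frame: the origin (TCP) lies on the centre line of the jaws, within the pads' length; the fingertips stand 19 mm ahead of it and the grasp point (between the pads) is the TCP (bot.tip_reach is the distance from the TCP to the fingertips, in mm); y points along the fingers, x is the direction in which the jaws open and shut, and the axes are right-handed (so a half turn about y gives the same grasp; the last joint's range is limited). The gripper opens to 85 mm and grips with 20 to 120 N. Pads are 22 mm wide; open, the fingers measure 114 mm over their backs; the gripper's body (76 mm by 85 mm) begins 54 mm behind the grasp point. The pads swing forward as they close: fully open they stand 13 mm farther back than shut.
Start: joints at [-1.309, 0.3, 1.521, -0, 1.321, -0.067], TCP at [177.592, -520.529, 250.281] pointing down, gripper open.
Joint ranges: [-3.03, 3.03], [-0.79, 2.21], [0.23, 2.52], [-1.04, 4.18], [0, 3.07], [-2.55, 2.55]. Speed limits (rad/s): [2.22, 2.22, 2.57, 3.14, 3.14, 3.14].

### API

Orientations are given as a unit quaternion [w, x, y, z].
In Python, from rig import bot gives the robot as it stands. Calls block until the motion is done:
- bot.move_to(position, orientation): joint-space move of the TCP to a pose.
- bot.servo_line(position, attitude=None, speed=150, until_force=None): straight line of the TCP; attitude=None keeps the orientation; speed is the mean speed in mm/s. With until_force (N) it stops when the force on the tool has changed by that much, and returns True; else False.
- bot.move_joints(angles): joint-space move.
- bot.move_gripper(opening, grip_force=None): finger opening in mm; grip_force is the grip in N (None keeps the last); returns when the fingers have stopped.
- bot.dwell(seconds).
- bot.ik(position, orientation): joint angles nearest the present ones, or None.
- bot.read_state(): the state.
- bot.read_camera(name): name is "scene" or "top"; returns a dict with "image" (420x560x3 uint8, blue, green, red), "depth" (420x560 float32, mm along the optical axis (not along the pixel's ray), 0 where there is no reading), "fovy" (degrees; the focal length in pixels is half the picture's height over the tangent of half this angle, whatever the lens; pixels are square), "cx", "cy" (the principal point, pixels), "eye" and "attitude" of the camera in the world. Camera axes: x right, y down, z forward; pixel columns grow to the right and rows downward; lengths in mm; the calibration is good to about 2 mm. A picture is of the moment at which its call begins.
A pose or a line that the arm cannot do raises bot.MotionError and nothing moves.
- bot.finish_job(): hands the job in, once; it reports no verdict.
The state is a dict: "clock": time; "joint_positions": joint angles; "qvel": joint speeds; "effort": joint torques, N m; "ee_pos": TCP position; "tool_rot": TCP orientation; "ft_force": force on the tool from outside, world axes, zero at the start; "moment": the same for the moment, N m; "grip_width": finger opening in mm.
Only numpy, scipy, OpenCV 4.12 (cv2) and the standard library are available. Lean on these libraries where they do the work, as an engineer would, in place of code of your own. Each camera call takes 0.05 s, during which the arm holds its last target.

### The job

The dust cover over the three fittings bins is propped half open: lift its stay off the pin by the black knob, swing the cover right back and drop the hole nearest the knob over the pin so that it stays wide open. Then put every loose brass adapter into the bin that holds the blanking cap of the same outline (round, hexagonal or square) (the caps stay in the bins). When all are in, lift the stay again, swing the cover shut over the bins and drop the hole nearest the stay's pivot fully over the pin; leave the carton, case and tin alone.

Things in the scene. Friction and masses are not known exactly. Their poses are not given: they have to be found in the camera images.
- station: Fixed bench unit: wooden board 200 x 400 x 6 mm with a red tray of three open bins side by side, a steel hinge post and a steel pin post. Origin: on the table under the middle of the tray; x away from the robot (turned up to 0.15 rad), y left. Tray 140 mm (x) by 270 mm (y), walls 4 mm thick, wall tops 30 mm and bin floors 10 mm above the table.
- cover (a joint): Clear dust cover, 168 x 328 mm, in an aluminium frame, level over the bins 77 to 84 mm above the table, on an upright hinge at the tray's far right corner. rad: 0 = shut squarely over the bins; grows clockwise from above, swinging off away from the robot (limit 1.62). 0.00 / 0.65 (start) / 1.48 with the shut / half / wide hole on the pin. Stays where left (friction 0.08 N m).
- stay (a joint): Lift of the stay bar: its knob end tips up about the pivot on the cover, rad: 0 = lying level (down), grows as the knob is raised, limit 0.7; falls back by its own weight (0.16 kg). At 0 with a hole round the pin, the stay is engaged.
- knob (a point): Middle of the upright black knob (round, 20 mm across, 40 mm high, 122 mm above the table when the bar is level) at the free end of the steel stay bar, 245 mm from its pivot and 28 mm above the bar's underside. Its x points along the bar away from the pivot. Bar 28 mm wide, 5 mm thick, underside 94.5 mm above the table when level, with three 15 mm round holes.
- hole_shut (a point): Centre of the hole nearest the pivot (90.3 mm from it), at the bar's underside. Dropped over the pin it holds the cover shut.
- hole_half (a point): Centre of the middle hole (153.0 mm from the pivot), at the bar's underside. It is over the pin at the start and holds the cover half open.
- hole_wide (a point): Centre of the hole nearest the knob (213.5 mm from the pivot), at the bar's underside. Dropped over the pin it holds the cover wide open, clear of the bins.
- pin (a point): Foot of the fixed upright pin, on the shoulder of the pin post (20 mm in diameter) at the right of the tray, 94.5 mm above the table. The pin is 9 mm in diameter, round-topped, and stands 11 mm above the shoulder; the bar passes over it only when its underside there is more than 11 mm above this point.
- hinge_axis (a point): Point on the axis of the cover's upright hinge, 94.5 mm above the table. The stay bar also turns freely about an upright pivot on the cover, 100 mm from this axis: with the cover shut the pivot lies at x -95.1, y 30.9 mm from this point in the station's axes; it turns with the cover.
- bin0 (a point): Middle of the floor of the right-hand bin (seen from the robot); the bin is 132 mm (x) by 85 mm (y) inside and its walls stand 20 mm above this floor. x away from the robot, y to the left.
- bin1 (a point): Middle of the floor of the middle bin (seen from the robot); the bin is 132 mm (x) by 85 mm (y) inside and its walls stand 20 mm above this floor. x away from the robot, y to the left.
- bin2 (a point): Middle of the floor of the left-hand bin (seen from the robot); the bin is 132 mm (x) by 85 mm (y) inside and its walls stand 20 mm above this floor. x away from the robot, y to the left.
- cap_round: Loose brass blanking cap, 14 mm high, whose outline is a plain round disc 40 mm in diameter; it already lies in one of the bins, in the half away from the robot, and stays there. Origin at the centre of its underside, z up. 0.11 kg.
- cap_hex: Loose brass blanking cap, 14 mm high, whose outline is a hexagon 32 mm across flats; it already lies in one of the bins, in the half away from the robot, and stays there. Origin at the centre of its underside, z up. 0.11 kg.
- cap_square: Loose brass blanking cap, 14 mm high, whose outline is a square 24 mm across flats; it already lies in one of the bins, in the half away from the robot, and stays there. Origin at the centre of its underside, z up. 0.11 kg.
- adapter_round_a: Loose brass adapter, 50 mm high, standing on the table to the front or left of the bins: a head 22 mm high whose outline is a plain round disc 40 mm in diameter, and on it a round stub 16 mm in diameter and 28 mm high (a good grip). Origin at the centre of the head's underside, z along the stub. 0.10 to 0.20 kg. May be absent.
- adapter_round_b: Loose brass adapter, 50 mm high, standing on the table to the front or left of the bins: a head 22 mm high whose outline is a plain round disc 40 mm in diameter, and on it a round stub 16 mm in diameter and 28 mm high (a good grip). Origin at the centre of the head's underside, z along the stub. 0.10 to 0.20 kg. May be absent.
- adapter_hex_a: Loose brass adapter, 50 mm high, standing on the table to the front or left of the bins: a head 22 mm high whose outline is a hexagon 32 mm across flats, and on it a round stub 16 mm in diameter and 28 mm high (a good grip). Origin at the centre of the head's underside, z along the stub. 0.10 to 0.20 kg. May be absent.
- adapter_hex_b: Loose brass adapter, 50 mm high, standing on the table to the front or left of the bins: a head 22 mm high whose outline is a hexagon 32 mm across flats, and on it a round stub 16 mm in diameter and 28 mm high (a good grip). Origin at the centre of the head's underside, z along the stub. 0.10 to 0.20 kg. May be absent.
- adapter_square_a: Loose brass adapter, 50 mm high, standing on the table to the front or left of the bins: a head 22 mm high whose outline is a square 24 mm across flats, and on it a round stub 16 mm in diameter and 28 mm high (a good grip). Origin at the centre of the head's underside, z along the stub. 0.10 to 0.20 kg. May be absent.
- adapter_square_b: Loose brass adapter, 50 mm high, standing on the table to the front or left of the bins: a head 22 mm high whose outline is a square 24 mm across flats, and on it a round stub 16 mm in diameter and 28 mm high (a good grip). Origin at the centre of the head's underside, z along the stub. 0.10 to 0.20 kg. May be absent.
- carton: Bystander: cardboard carton 160 x 120 x 75 mm, origin under its middle. Leave alone.
- tool_case: Bystander: flat black case 100 x 180 x 55 mm, origin under its middle. Leave alone.
- paste_tin: Bystander: round steel tin, 72 mm in diameter, 85 mm high, origin under its middle. Leave alone.
Mind the look-alikes: they are no part of the job. What is shaped like the adapter_hex_a but blue is not meant.

How it is judged (in metres and radians):
On the way, in this order (a step that is already met when the one before it is completed fails the run):
1. the stay lies down with its wide hole over the pin, the cover wide open (horizontal distance between hole_wide and pin below 0.0055 m and value of joint stay below 0.025 rad and value of joint cover above 1.38 rad), for 0.2 s.
2. every adapter present lies in the bin that holds the cap of its outline, with the stay still on its wide hole (((x of adapter_round_a in the frame of bin0 between -0.066 and 0.066 m and y of adapter_round_a in the frame of bin0 between -0.043 and 0.043 m and z of each of adapter_round_a, cap_round in the frame of bin0 below 0.03 m and x of cap_round in the frame of bin0 between -0.066 and 0.066 m and y of cap_round in the frame of bin0 between -0.043 and 0.043 m) or (x of adapter_round_a in the frame of bin1 between -0.066 and 0.066 m and y of adapter_round_a in the frame of bin1 between -0.043 and 0.043 m and z of each of adapter_round_a, cap_round in the frame of bin1 below 0.03 m and x of cap_round in the frame of bin1 between -0.066 and 0.066 m and y of cap_round in the frame of bin1 between -0.043 and 0.043 m) or (x of adapter_round_a in the frame of bin2 between -0.066 and 0.066 m and y of adapter_round_a in the frame of bin2 between -0.043 and 0.043 m and z of each of adapter_round_a, cap_round in the frame of bin2 below 0.03 m and x of cap_round in the frame of bin2 between -0.066 and 0.066 m and y of cap_round in the frame of bin2 between -0.043 and 0.043 m)) and ((x of adapter_round_b in the frame of bin0 between -0.066 and 0.066 m and y of adapter_round_b in the frame of bin0 between -0.043 and 0.043 m and z of each of adapter_round_b, cap_round in the frame of bin0 below 0.03 m and x of cap_round in the frame of bin0 between -0.066 and 0.066 m and y of cap_round in the frame of bin0 between -0.043 and 0.043 m) or (x of adapter_round_b in the frame of bin1 between -0.066 and 0.066 m and y of adapter_round_b in the frame of bin1 between -0.043 and 0.043 m and z of each of adapter_round_b, cap_round in the frame of bin1 below 0.03 m and x of cap_round in the frame of bin1 between -0.066 and 0.066 m and y of cap_round in the frame of bin1 between -0.043 and 0.043 m) or (x of adapter_round_b in the frame of bin2 between -0.066 and 0.066 m and y of adapter_round_b in the frame of bin2 between -0.043 and 0.043 m and z of each of adapter_round_b, cap_round in the frame of bin2 below 0.03 m and x of cap_round in the frame of bin2 between -0.066 and 0.066 m and y of cap_round in the frame of bin2 between -0.043 and 0.043 m)) and ((x of adapter_hex_a in the frame of bin0 between -0.066 and 0.066 m and y of adapter_hex_a in the frame of bin0 between -0.043 and 0.043 m and z of each of adapter_hex_a, cap_hex in the frame of bin0 below 0.03 m and x of cap_hex in the frame of bin0 between -0.066 and 0.066 m and y of cap_hex in the frame of bin0 between -0.043 and 0.043 m) or (x of adapter_hex_a in the frame of bin1 between -0.066 and 0.066 m and y of adapter_hex_a in the frame of bin1 between -0.043 and 0.043 m and z of each of adapter_hex_a, cap_hex in the frame of bin1 below 0.03 m and x of cap_hex in the frame of bin1 between -0.066 and 0.066 m and y of cap_hex in the frame of bin1 between -0.043 and 0.043 m) or (x of adapter_hex_a in the frame of bin2 between -0.066 and 0.066 m and y of adapter_hex_a in the frame of bin2 between -0.043 and 0.043 m and z of each of adapter_hex_a, cap_hex in the frame of bin2 below 0.03 m and x of cap_hex in the frame of bin2 between -0.066 and 0.066 m and y of cap_hex in the frame of bin2 between -0.043 and 0.043 m)) and ((x of adapter_hex_b in the frame of bin0 between -0.066 and 0.066 m and y of adapter_hex_b in the frame of bin0 between -0.043 and 0.043 m and z of each of adapter_hex_b, cap_hex in the frame of bin0 below 0.03 m and x of cap_hex in the frame of bin0 between -0.066 and 0.066 m and y of cap_hex in the frame of bin0 between -0.043 and 0.043 m) or (x of adapter_hex_b in the frame of bin1 between -0.066 and 0.066 m and y of adapter_hex_b in the frame of bin1 between -0.043 and 0.043 m and z of each of adapter_hex_b, cap_hex in the frame of bin1 below 0.03 m and x of cap_hex in the frame of bin1 between -0.066 and 0.066 m and y of cap_hex in the frame of bin1 between -0.043 and 0.043 m) or (x of adapter_hex_b in the frame of bin2 between -0.066 and 0.066 m and y of adapter_hex_b in the frame of bin2 between -0.043 and 0.043 m and z of each of adapter_hex_b, cap_hex in the frame of bin2 below 0.03 m and x of cap_hex in the frame of bin2 between -0.066 and 0.066 m and y of cap_hex in the frame of bin2 between -0.043 and 0.043 m)) and ((x of adapter_square_a in the frame of bin0 between -0.066 and 0.066 m and y of adapter_square_a in the frame of bin0 between -0.043 and 0.043 m and z of each of adapter_square_a, cap_square in the frame of bin0 below 0.03 m and x of cap_square in the frame of bin0 between -0.066 and 0.066 m and y of cap_square in the frame of bin0 between -0.043 and 0.043 m) or (x of adapter_square_a in the frame of bin1 between -0.066 and 0.066 m and y of adapter_square_a in the frame of bin1 between -0.043 and 0.043 m and z of each of adapter_square_a, cap_square in the frame of bin1 below 0.03 m and x of cap_square in the frame of bin1 between -0.066 and 0.066 m and y of cap_square in the frame of bin1 between -0.043 and 0.043 m) or (x of adapter_square_a in the frame of bin2 between -0.066 and 0.066 m and y of adapter_square_a in the frame of bin2 between -0.043 and 0.043 m and z of each of adapter_square_a, cap_square in the frame of bin2 below 0.03 m and x of cap_square in the frame of bin2 between -0.066 and 0.066 m and y of cap_square in the frame of bin2 between -0.043 and 0.043 m)) and ((x of adapter_square_b in the frame of bin0 between -0.066 and 0.066 m and y of adapter_square_b in the frame of bin0 between -0.043 and 0.043 m and z of each of adapter_square_b, cap_square in the frame of bin0 below 0.03 m and x of cap_square in the frame of bin0 between -0.066 and 0.066 m and y of cap_square in the frame of bin0 between -0.043 and 0.043 m) or (x of adapter_square_b in the frame of bin1 between -0.066 and 0.066 m and y of adapter_square_b in the frame of bin1 between -0.043 and 0.043 m and z of each of adapter_square_b, cap_square in the frame of bin1 below 0.03 m and x of cap_square in the frame of bin1 between -0.066 and 0.066 m and y of cap_square in the frame of bin1 between -0.043 and 0.043 m) or (x of adapter_square_b in the frame of bin2 between -0.066 and 0.066 m and y of adapter_square_b in the frame of bin2 between -0.043 and 0.043 m and z of each of adapter_square_b, cap_square in the frame of bin2 below 0.03 m and x of cap_square in the frame of bin2 between -0.066 and 0.066 m and y of cap_square in the frame of bin2 between -0.043 and 0.043 m)) and linear speed of each of adapter_round_a, adapter_round_b, adapter_hex_a, adapter_hex_b, adapter_square_a, adapter_square_b below 0.02 m/s and horizontal distance between hole_wide and pin below 0.0055 m and value of joint stay below 0.025 rad), for 0.2 s.
At the end, for the whole second after the job is handed in: Stay level (within 0.025 rad), its shut hole over the pin (centres within 5.5 mm), cover shut (within 0.08 rad); each adapter present within the walls of the bin holding the cap of its outline, its origin under 30 mm above the bin floor; all caps in bins (horizontal distance between hole_shut and pin below 0.0055 m and value of joint stay below 0.025 rad and value of joint cover below 0.08 rad and ((x of adapter_round_a in the frame of bin0 between -0.066 and 0.066 m and y of adapter_round_a in the frame of bin0 between -0.043 and 0.043 m and z of each of adapter_round_a, cap_round in the frame of bin0 below 0.03 m and x of cap_round in the frame of bin0 between -0.066 and 0.066 m and y of cap_round in the frame of bin0 between -0.043 and 0.043 m) or (x of adapter_round_a in the frame of bin1 between -0.066 and 0.066 m and y of adapter_round_a in the frame of bin1 between -0.043 and 0.043 m and z of each of adapter_round_a, cap_round in the frame of bin1 below 0.03 m and x of cap_round in the frame of bin1 between -0.066 and 0.066 m and y of cap_round in the frame of bin1 between -0.043 and 0.043 m) or (x of adapter_round_a in the frame of bin2 between -0.066 and 0.066 m and y of adapter_round_a in the frame of bin2 between -0.043 and 0.043 m and z of each of adapter_round_a, cap_round in the frame of bin2 below 0.03 m and x of cap_round in the frame of bin2 between -0.066 and 0.066 m and y of cap_round in the frame of bin2 between -0.043 and 0.043 m)) and ((x of adapter_round_b in the frame of bin0 between -0.066 and 0.066 m and y of adapter_round_b in the frame of bin0 between -0.043 and 0.043 m and z of each of adapter_round_b, cap_round in the frame of bin0 below 0.03 m and x of cap_round in the frame of bin0 between -0.066 and 0.066 m and y of cap_round in the frame of bin0 between -0.043 and 0.043 m) or (x of adapter_round_b in the frame of bin1 between -0.066 and 0.066 m and y of adapter_round_b in the frame of bin1 between -0.043 and 0.043 m and z of each of adapter_round_b, cap_round in the frame of bin1 below 0.03 m and x of cap_round in the frame of bin1 between -0.066 and 0.066 m and y of cap_round in the frame of bin1 between -0.043 and 0.043 m) or (x of adapter_round_b in the frame of bin2 between -0.066 and 0.066 m and y of adapter_round_b in the frame of bin2 between -0.043 and 0.043 m and z of each of adapter_round_b, cap_round in the frame of bin2 below 0.03 m and x of cap_round in the frame of bin2 between -0.066 and 0.066 m and y of cap_round in the frame of bin2 between -0.043 and 0.043 m)) and ((x of adapter_hex_a in the frame of bin0 between -0.066 and 0.066 m and y of adapter_hex_a in the frame of bin0 between -0.043 and 0.043 m and z of each of adapter_hex_a, cap_hex in the frame of bin0 below 0.03 m and x of cap_hex in the frame of bin0 between -0.066 and 0.066 m and y of cap_hex in the frame of bin0 between -0.043 and 0.043 m) or (x of adapter_hex_a in the frame of bin1 between -0.066 and 0.066 m and y of adapter_hex_a in the frame of bin1 between -0.043 and 0.043 m and z of each of adapter_hex_a, cap_hex in the frame of bin1 below 0.03 m and x of cap_hex in the frame of bin1 between -0.066 and 0.066 m and y of cap_hex in the frame of bin1 between -0.043 and 0.043 m) or (x of adapter_hex_a in the frame of bin2 between -0.066 and 0.066 m and y of adapter_hex_a in the frame of bin2 between -0.043 and 0.043 m and z of each of adapter_hex_a, cap_hex in the frame of bin2 below 0.03 m and x of cap_hex in the frame of bin2 between -0.066 and 0.066 m and y of cap_hex in the frame of bin2 between -0.043 and 0.043 m)) and ((x of adapter_hex_b in the frame of bin0 between -0.066 and 0.066 m and y of adapter_hex_b in the frame of bin0 between -0.043 and 0.043 m and z of each of adapter_hex_b, cap_hex in the frame of bin0 below 0.03 m and x of cap_hex in the frame of bin0 between -0.066 and 0.066 m and y of cap_hex in the frame of bin0 between -0.043 and 0.043 m) or (x of adapter_hex_b in the frame of bin1 between -0.066 and 0.066 m and y of adapter_hex_b in the frame of bin1 between -0.043 and 0.043 m and z of each of adapter_hex_b, cap_hex in the frame of bin1 below 0.03 m and x of cap_hex in the frame of bin1 between -0.066 and 0.066 m and y of cap_hex in the frame of bin1 between -0.043 and 0.043 m) or (x of adapter_hex_b in the frame of bin2 between -0.066 and 0.066 m and y of adapter_hex_b in the frame of bin2 between -0.043 and 0.043 m and z of each of adapter_hex_b, cap_hex in the frame of bin2 below 0.03 m and x of cap_hex in the frame of bin2 between -0.066 and 0.066 m and y of cap_hex in the frame of bin2 between -0.043 and 0.043 m)) and ((x of adapter_square_a in the frame of bin0 between -0.066 and 0.066 m and y of adapter_square_a in the frame of bin0 between -0.043 and 0.043 m and z of each of adapter_square_a, cap_square in the frame of bin0 below 0.03 m and x of cap_square in the frame of bin0 between -0.066 and 0.066 m and y of cap_square in the frame of bin0 between -0.043 and 0.043 m) or (x of adapter_square_a in the frame of bin1 between -0.066 and 0.066 m and y of adapter_square_a in the frame of bin1 between -0.043 and 0.043 m and z of each of adapter_square_a, cap_square in the frame of bin1 below 0.03 m and x of cap_square in the frame of bin1 between -0.066 and 0.066 m and y of cap_square in the frame of bin1 between -0.043 and 0.043 m) or (x of adapter_square_a in the frame of bin2 between -0.066 and 0.066 m and y of adapter_square_a in the frame of bin2 between -0.043 and 0.043 m and z of each of adapter_square_a, cap_square in the frame of bin2 below 0.03 m and x of cap_square in the frame of bin2 between -0.066 and 0.066 m and y of cap_square in the frame of bin2 between -0.043 and 0.043 m)) and ((x of adapter_square_b in the frame of bin0 between -0.066 and 0.066 m and y of adapter_square_b in the frame of bin0 between -0.043 and 0.043 m and z of each of adapter_square_b, cap_square in the frame of bin0 below 0.03 m and x of cap_square in the frame of bin0 between -0.066 and 0.066 m and y of cap_square in the frame of bin0 between -0.043 and 0.043 m) or (x of adapter_square_b in the frame of bin1 between -0.066 and 0.066 m and y of adapter_square_b in the frame of bin1 between -0.043 and 0.043 m and z of each of adapter_square_b, cap_square in the frame of bin1 below 0.03 m and x of cap_square in the frame of bin1 between -0.066 and 0.066 m and y of cap_square in the frame of bin1 between -0.043 and 0.043 m) or (x of adapter_square_b in the frame of bin2 between -0.066 and 0.066 m and y of adapter_square_b in the frame of bin2 between -0.043 and 0.043 m and z of each of adapter_square_b, cap_square in the frame of bin2 below 0.03 m and x of cap_square in the frame of bin2 between -0.066 and 0.066 m and y of cap_square in the frame of bin2 between -0.043 and 0.043 m)) and ((x of cap_round in the frame of bin0 between -0.066 and 0.066 m and y of cap_round in the frame of bin0 between -0.043 and 0.043 m and z of cap_round in the frame of bin0 below 0.03 m) or (x of cap_round in the frame of bin1 between -0.066 and 0.066 m and y of cap_round in the frame of bin1 between -0.043 and 0.043 m and z of cap_round in the frame of bin1 below 0.03 m) or (x of cap_round in the frame of bin2 between -0.066 and 0.066 m and y of cap_round in the frame of bin2 between -0.043 and 0.043 m and z of cap_round in the frame of bin2 below 0.03 m)) and ((x of cap_hex in the frame of bin0 between -0.066 and 0.066 m and y of cap_hex in the frame of bin0 between -0.043 and 0.043 m and z of cap_hex in the frame of bin0 below 0.03 m) or (x of cap_hex in the frame of bin1 between -0.066 and 0.066 m and y of cap_hex in the frame of bin1 between -0.043 and 0.043 m and z of cap_hex in the frame of bin1 below 0.03 m) or (x of cap_hex in the frame of bin2 between -0.066 and 0.066 m and y of cap_hex in the frame of bin2 between -0.043 and 0.043 m and z of cap_hex in the frame of bin2 below 0.03 m)) and ((x of cap_square in the frame of bin0 between -0.066 and 0.066 m and y of cap_square in the frame of bin0 between -0.043 and 0.043 m and z of cap_square in the frame of bin0 below 0.03 m) or (x of cap_square in the frame of bin1 between -0.066 and 0.066 m and y of cap_square in the frame of bin1 between -0.043 and 0.043 m and z of cap_square in the frame of bin1 below 0.03 m) or (x of cap_square in the frame of bin2 between -0.066 and 0.066 m and y of cap_square in the frame of bin2 between -0.043 and 0.043 m and z of cap_square in the frame of bin2 below 0.03 m))); the robot touches nothing.
It fails at once if the carton is pushed more than 30 mm (distance of carton from where it was at the start of the episode above 0.03 m).
It fails at once if the tool case is pushed more than 30 mm (distance of tool_case from where it was at the start of the episode above 0.03 m).
It fails at once if the paste tin is pushed more than 30 mm (distance of paste_tin from where it was at the start of the episode above 0.03 m).
Of adapter_round_a, adapter_round_b, adapter_hex_a, adapter_hex_b, adapter_square_a, adapter_square_b only 4 to 6 are there at a start; the rules pass over those that are not, and their reading is None.
At some moment in a run one of adapter_round_a, adapter_round_b, adapter_hex_a, adapter_hex_b, adapter_square_a, adapter_square_b may be knocked a few centimetres aside while the robot is not near it.
Once in a run the grip may slacken for a moment while it holds something.
It also fails if it takes over 210 s, if anything falls off the work surface, if the arm or the gripper's body presses on something with over 40 N, if the wrist force passes 120 N, or if a joint passes its speed limit or range.

## Working session

There is one attempt and no reset: what is moved stays moved. The work goes in short steps, each a Python script; the robot and the scene stay as the last script left them, time stands still between calls to the robot, and variables do not carry over. Pictures are saved under pics/ and viewed, and the job is handed in when it is done.

```bash
ls; mkdir -p pics
cat > h.py <<'E'
import numpy as np, cv2
from rig import bot
from scipy.spatial.transform import Rotation as R
def rot(q): return R.from_quat([q[1],q[2],q[3],q[0]]).as_matrix()
def quat(M):
    q=R.from_matrix(M).as_quat(); return [q[3],q[0],q[1],q[2]]
def cam(n):
    c=bot.read_camera(n); c['f']=c['image'].shape[0]/2/np.tan(np.radians(c['fovy'])/2); c['R']=rot(c['attitude']); c['eye']=np.array(c['eye']);return c
def ray(c,u,v,z):
    d=c['R']@np.array([(u-c['cx'])/c['f'],(v-c['cy'])/c['f'],1]); return c['eye']+d*(z-c['eye'][2])/d[2]
def proj(c,p):
    q=c['R'].T@(np.array(p)-c['eye']); return np.array([c['cx']+c['f']*q[0]/q[2],c['cy']+c['f']*q[1]/q[2]])
def pt(c,u,v):
    d=c['depth'][int(v),int(u)]; return c['eye']+c['R']@np.array([(u-c['cx'])/c['f']*d,(v-c['cy'])/c['f']*d,d])
def cloud(c):
    h,w=c['depth'].shape; u,v=np.meshgrid(np.arange(w),np.arange(h)); d=c['depth']
    return np.stack([(u-c['cx'])/c['f']*d,(v-c['cy'])/c['f']*d,d],-1)@c['R'].T+c['eye']
E
python3 - <<'E'
from h import *
for n in ('scene','top'):
    c=cam(n); cv2.imwrite(f'pics/{n}0.png',cv2.resize(c['image'],None,fx=1.4,fy=1.4,interpolation=cv2.INTER_CUBIC))
    print(n,c['fovy'],c['cx'],c['cy'],c['eye'],c['R'].round(3).tolist(),c['f'])
s=bot.read_state();print(s['clock'],s['tool_rot'],s['ft_force'],bot.tip_reach)
E
```

```text
pics
scene 49.65444530704859 273.5858220007763 207.3572665188904 [1050.31283347  934.508048    944.7255122 ] [[-0.895, 0.279, -0.349], [0.447, 0.561, -0.697], [0.001, -0.779, -0.627]] 453.9151192679237
top 52.08803845836558 272.15756673234335 210.80595335741268 [ 313.76785502  -38.93107133 1259.98721153] [[-0.012, -0.975, 0.22], [-1.0, 0.011, -0.008], [0.005, -0.22, -0.975]] 429.7255603414363
0.1 [ 0.57532522 -0.5748583   0.41171326 -0.41113381] [ 0.49734203  0.07856893 -0.01773486] 19.0
```

View pics/top0.png

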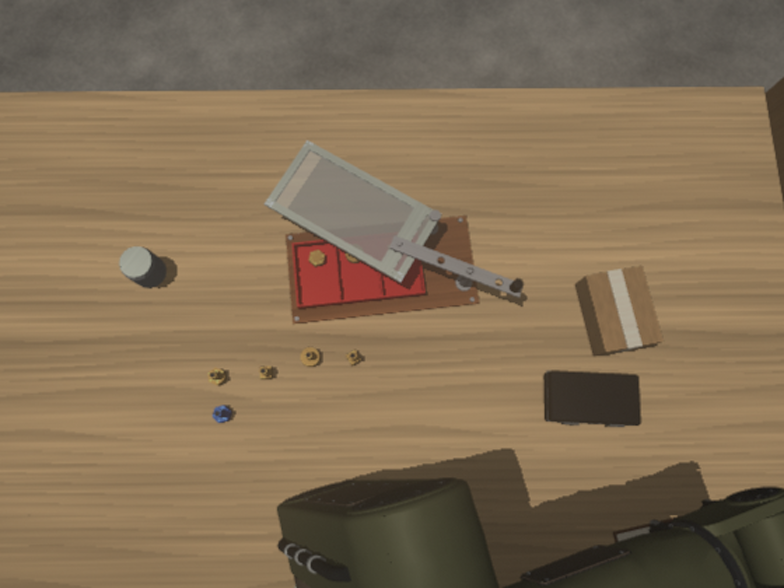

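View pics/scene0.png

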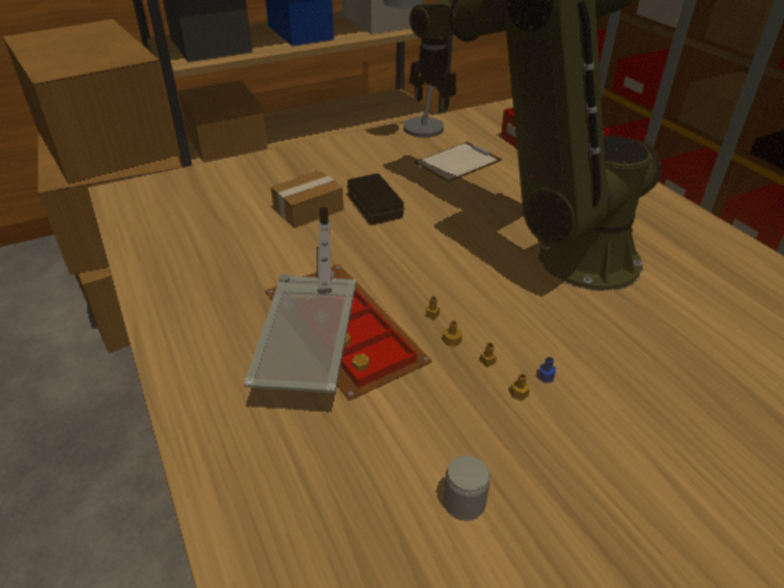

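Top view: four brass adapters at (218,376), (266,371), (311,356), (354,357) in the 1.4× picture. A blue look-alike is at (222,413) and the knob at (516,285). Enlarging for shapes and the pin.

Run:
```python
from h import *
c=cam('top');im=c['image']
cv2.imwrite('pics/t1.png',cv2.resize(im[90:235,180:380],None,fx=4,fy=4,interpolation=cv2.INTER_CUBIC))
cv2.imwrite('pics/t2.png',cv2.resize(im[235:310,130:270],None,fx=5.6,fy=5.6,interpolation=cv2.INTER_CUBIC))
s=cam('scene');im2=s['image']
cv2.imwrite('pics/s1.png',cv2.resize(im2[140:290,170:320],None,fx=4,fy=4,interpolation=cv2.INTER_CUBIC))
cv2.imwrite('pics/s2.png',cv2.resize(im2[200:290,290:410],None,fx=6,fy=6,interpolation=cv2.INTER_CUBIC))
P=cloud(c)
# red wall tops
hsv=cv2.cvtColor(im,cv2.COLOR_BGR2HSV)
m=((hsv[...,0]<6)|(hsv[...,0]>174))&(hsv[...,1]>170)
Q=P[m]; print(len(Q),np.percentile(Q[:,2],[2,25,50,75,98]))
# brass blobs
br=cv2.inRange(hsv,(15,120,60),(32,255,255)); 
for n in [(155.7,268.6),(190,265),(222,254),(253,255),(158.6,295)]:
    print(n,pt(c,*n).round(1))
print('knob',[pt(c,u,v).round(1).tolist() for u,v in [(368,203),(369,204),(370,203)]])
```

```text
Traceback (most recent call last):
IndexError: index -1 is out of bounds for axis 0 with size 0
```

View pics/t1.png

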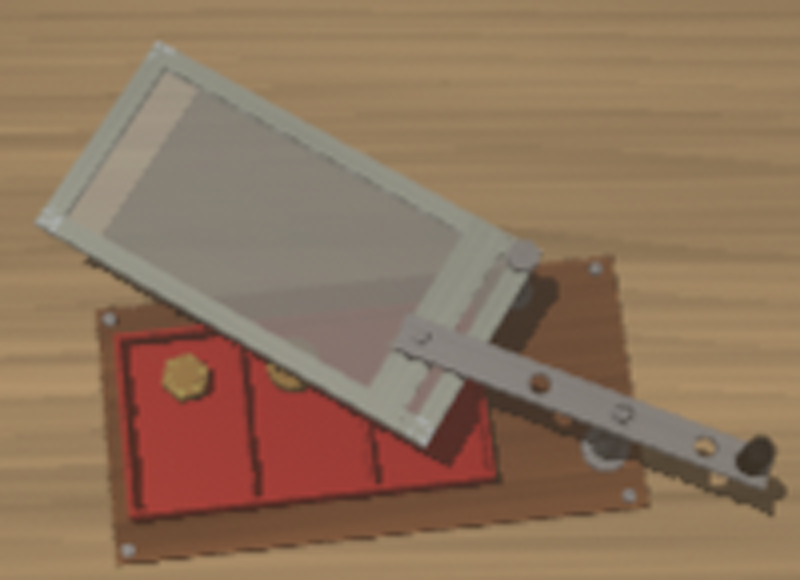

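View pics/t2.png

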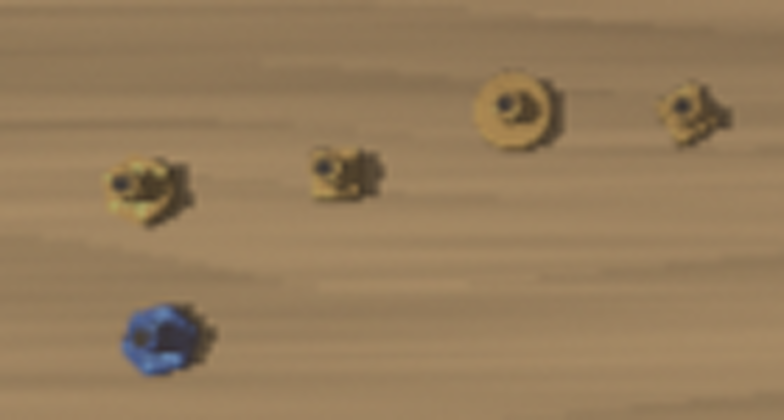

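View pics/s1.png

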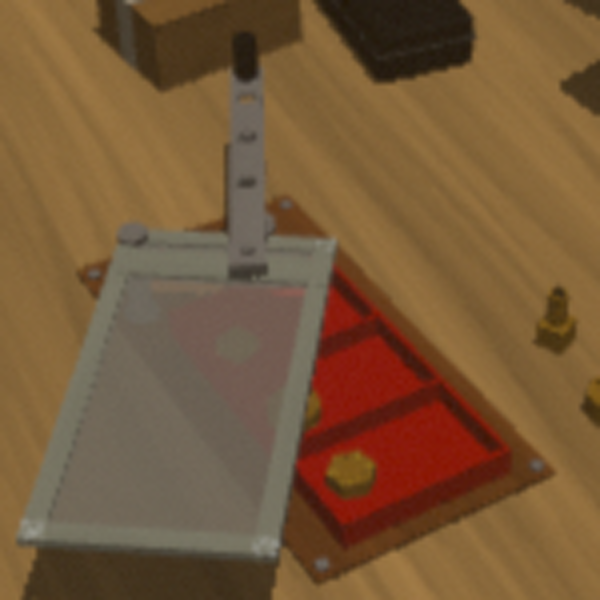

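View pics/s2.png

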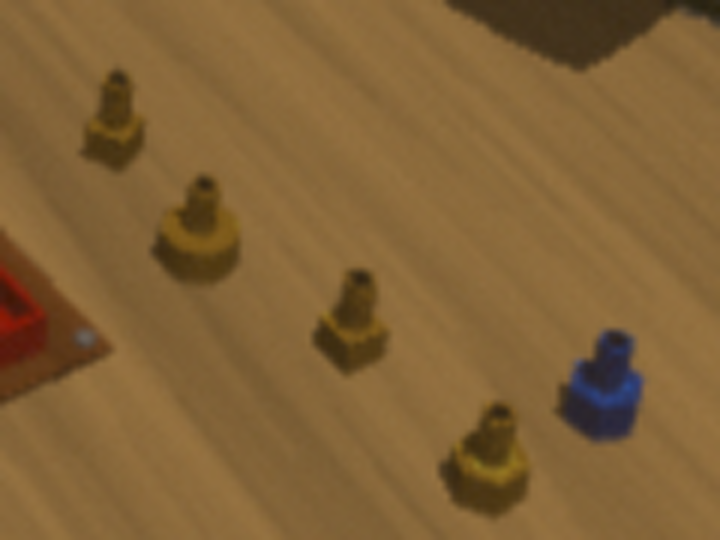

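```bash
cat >> h.py <<'E'
def rz(a): return np.array([[np.cos(a),-np.sin(a)],[np.sin(a),np.cos(a)]])
# station axes, relative to the hinge
from scipy.optimize import least_squares
def pivot(th): return rz(-th)@np.array([-95.1,30.9])
_s=least_squares(lambda p:[np.hypot(*(p-pivot(t)))-d for t,d in((0,90.3),(.65,153.),(1.48,213.5))],[-100,-60])
PIN=_s.x
E
python3 - <<'E'
from h import *
from h import _s
print('pin rel hinge',PIN,_s.fun)
c=cam('top');im=c['image'];s=cam('scene')
def T(U,V,z): return ray(c,(U+.5)/4-.5+180,(V+.5)/4-.5+90,z)[:2]
def S(U,V,z): return ray(s,(U+.5)/4-.5+170,(V+.5)/4-.5+140,z)[:2]
b=[T(*p,6) for p in((97,308),(612,256),(650,507),(120,565))]
print('board',np.round(b,1).tolist(),[np.hypot(*(b[i]-b[i-1])).round(1) for i in range(4)])
sc=[T(*p,7) for p in((109,319),(596,268),(628,494),(127,551))]
print('screws',np.round(sc,1).tolist())
ss=[S(*p,7) for p in((321,565),(94,273),(285,204),(536,466))]
print('screws S',np.round(ss,1).tolist())
t=[T(*p,30) for p in((119,334),(135,520),(498,480))]
print('tray',np.round(t,1).tolist(),np.hypot(*(t[0]-t[1])),np.hypot(*(t[2]-t[1])))
yaw=[np.arctan2(*(a[1]-d[1],a[0]-d[0])) for a,d in((sc[0],sc[3]),(sc[1],sc[2]),(b[0],b[3]),(t[0],t[1]))]
yaw2=[np.arctan2(-(a[0]-d[0]),a[1]-d[1]) for a,d in((sc[0],sc[1]),(sc[3],sc[2]),(b[0],b[1]),(b[3],b[2]),(t[1],t[2]))]
print('yaw',np.round(yaw,4),np.round(yaw2,4))
print('pin top',T(622,412,105.5),'pivot',T(422,335,101),'knobtop',T(757,443,142), 'hinge94',T(523,253,90), T(523,253,100))
print('S knobtop',S(245,38,142),'hinge',S(133,232,90),S(133,232,100))
for nm,cc,(u,v) in(('T',c,(180+523/4,90+253/4)),('T piv',c,(180+422/4,90+335/4)),('T board',c,(180+550/4,90+500/4)),('Tknob',c,(180+757/4,90+445/4))): print(nm,pt(cc,u,v))
E
```

```text
pin rel hinge [-129.82077462  -52.4382596 ] [-0.01823162  0.0241713  -0.00630753]
board [[737.7, 158.5], [775.6, -237.5], [577.4, -257.4], [538.0, 137.0]] [np.float64(200.9), np.float64(397.9), np.float64(199.2), np.float64(396.3)]
screws [[728.5, 149.0], [765.6, -224.6], [587.3, -241.2], [548.3, 131.9]]
screws S [[730.9, 150.9], [767.2, -223.5], [588.9, -240.8], [551.8, 133.3]]
tray [[709.0, 137.9], [566.9, 123.4], [593.9, -142.4]] 142.84788313936187 267.1907315898969
yaw [0.0947 0.0927 0.1073 0.1016] [0.0991 0.1042 0.0954 0.0996 0.1011]
pin top [ 624.23846647 -223.7830592 ] pivot [683.17474467 -85.8657638 ] knobtop [ 591.9014555  -307.66063057] hinge94 [ 747.63732321 -160.21392556] [ 743.92899662 -159.17730864]
S knobtop [ 593.112265   -300.73412545] hinge [ 749.03918538 -155.78975062] [ 752.56398538 -143.03363438]
T [ 748.81524289 -161.91669131   83.6983224 ]
T piv [681.81544123 -86.8710063  101.76205515]
T board [ 582.90411268 -184.20679591    3.80635099]
Tknob [ 590.75329552 -309.7719151   136.8010617 ]
```

Run:
```python
from h import *
c=cam('top');s=cam('scene')
a=cv2.resize(c['image'][170:215,275:385],None,fx=7,fy=7,interpolation=cv2.INTER_CUBIC)
b=cv2.resize(s['image'][145:215,195:255],None,fx=8,fy=8,interpolation=cv2.INTER_CUBIC)
cv2.imwrite('pics/a.png',a);cv2.imwrite('pics/b.png',b)
```

```text
(no output)
```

View pics/a.png

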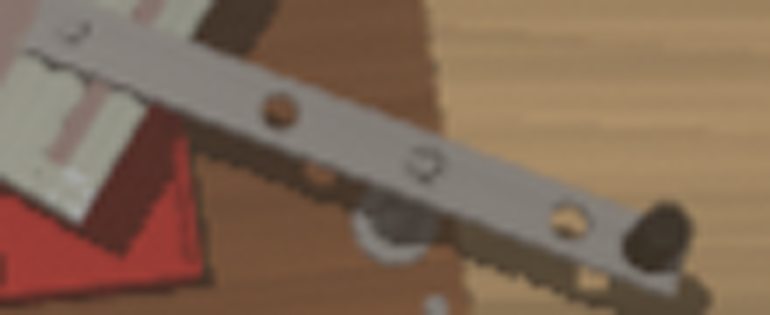

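View pics/b.png

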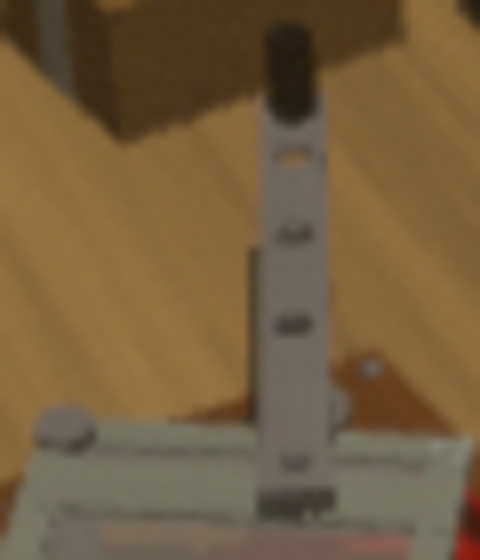

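Run:
```python
from h import *
c=cam('top');s=cam('scene')
A=lambda U,V,z:ray(c,(U+.5)/7-.5+275,(V+.5)/7-.5+170,z)[:2]
B=lambda U,V,z:ray(s,(U+.5)/8-.5+195,(V+.5)/8-.5+145,z)[:2]
for n,a,b,z in(('rivet',(77,28),(296,461),101),('shut',(281,109),(294,324),99.5),('half',(426,163),(295,233),99.5),('wide',(571,220),(295,157),99.5),('knobtop',(670,222),(290,35),142),('knobbase',(648,252),(292,108),102)):
    print(n,A(*a,z).round(1),B(*b,z).round(1))
yaw=.0995
hp=A(77,28,101); 
pinw=A(426,163,99.5)
# model
H=np.array([748.4,-160.0])
for th in(0,.65,1.48):
    pv=H+rz(yaw)@pivot(th); pn=H+rz(yaw)@PIN; u=(pn-pv)/np.hypot(*(pn-pv)); print(th,pv.round(1),pn.round(1),(pv+245*u).round(1),u.round(3))
```

```text
rivet [682.6 -87.1] [683.3 -82. ]
shut [ 648.2 -168.4] [ 649.9 -165.4]
half [ 625.2 -225.6] [ 625.4 -223.9]
wide [ 601.1 -282.3] [ 603.9 -276. ]
knobtop [ 589.3 -311.3] [ 592.8 -301.9]
knobbase [ 587.1 -311.5] [ 591.9 -308.1]
0 [ 650.7 -138.7] [ 624.4 -225.1] [ 579.4 -373.1] [-0.291 -0.957]
0.65 [683.5 -83.9] [ 624.4 -225.1] [ 588.9 -309.9] [-0.386 -0.922]
1.48 [760.8 -60.8] [ 624.4 -225.1] [ 604.3 -249.3] [-0.639 -0.77 ]
```

```bash
cat >> h.py <<'E'
H=np.array([748.4,-160.0]); YAW=.0995
PW=H+rz(YAW)@PIN
GZ=4.0   # TCP above knob middle
def kpose(th,a,dphi=0,sgn=1,dxy=(0,0)):
    pv=H+rz(YAW)@pivot(th); u=rz(dphi)@((PW-pv)/np.hypot(*(PW-pv)))
    u3=np.array([u[0],u[1],0]); z=np.array([0,0,1.]); b=np.cos(a)*u3+np.sin(a)*z; n=-np.sin(a)*u3+np.cos(a)*z
    p=np.array([pv[0]+dxy[0],pv[1]+dxy[1],94.5])+245*b+(27.5+GZ)*n
    x=sgn*np.cross(z,u3); y=-n
    return p,quat(np.stack([x,y,np.cross(x,y)],1))
def st():
    s=bot.read_state(); print('t %.1f'%s['clock'],np.round(s['ee_pos'],1),'F',np.round(s['ft_force'],1),'w %.1f'%s['grip_width'],flush=True); return s
def rel(s): 
    return rot(s['tool_rot'])
E
python3 - <<'E'
from h import *
for sg in(1,-1):
  for th,a in((.65,0),(.65,.2),(1.05,.2),(1.48,.2),(1.48,0),(0.,.25),(0,0)):
    p,q=kpose(th,a,sgn=sg); j=bot.ik(list(p),q); print(sg,th,a,p.round(0),None if j is None else np.round(j,2))
E
```

```text
1 0.65 0 [ 589. -310.  126.] [-0.54  0.67  1.28 -0.    1.2  -0.14]
1 0.65 0.2 [ 593. -300.  174.] [-0.46  0.62  1.25 -0.21  1.27  0.  ]
1 1.05 0.2 [ 600. -267.  174.] [-0.41  0.62  1.25 -0.21  1.3   0.18]
1 1.48 0.2 [ 611. -241.  174.] [-0.37  0.64  1.22 -0.19  1.35  0.38]
1 1.48 0 [ 604. -249.  126.] [-0.45  0.64  1.32 -0.    1.18  0.25]
1 0.0 0.25 [ 584. -358.  186.] [-0.52  0.63  1.2  -0.26  1.25 -0.15]
1 0 0 [ 579. -373.  126.] [-0.63  0.72  1.19 -0.    1.23 -0.33]
-1 0.65 0 [ 589. -310.  126.] None
-1 0.65 0.2 [ 593. -300.  174.] None
-1 1.05 0.2 [ 600. -267.  174.] None
-1 1.48 0.2 [ 611. -241.  174.] None
-1 1.48 0 [ 604. -249.  126.] None
-1 0.0 0.25 [ 584. -358.  186.] None
-1 0 0 [ 579. -373.  126.] None
```

Run:
```python
from h import *
p,q=kpose(.65,0)
bot.move_gripper(50)
bot.move_to([p[0],p[1],240],q)
print(bot.servo_line(list(p),speed=100,until_force=8)); st()
bot.move_gripper(10,grip_force=50); st()
```

```text
False
t 3.9 [ 589.2 -310.1  126.8] F [-0.2 -0.1  0.7] w 50.0
t 4.3 [ 589.  -310.   126.2] F [-0.3 -0.2  0.6] w 18.6
```

Run:
```python
from h import *
for a in(.07,.14,.2):
    p,q=kpose(.65,a); bot.servo_line(list(p),q,speed=60); st()
for th in np.linspace(.65,1.48,7)[1:]:
    p,q=kpose(th,.2); bot.servo_line(list(p),q,speed=60); st()
for n in('top','scene'):
    c=cam(n); im=c['image'][80:235,150:400] if n=='top' else c['image'][110:310,130:340]
    cv2.imwrite(f'pics/w1{n}.png',cv2.resize(im,None,fx=3,fy=3,interpolation=cv2.INTER_CUBIC))
```

```text
t 4.7 [ 590.1 -307.1  142.9] F [ 0.9  1.2 -1.9] w 18.5
t 5.2 [ 591.5 -303.6  159.5] F [-0.2 -0.  -1.7] w 18.3
t 5.6 [ 593.1 -299.6  173.6] F [ 0.6  0.2 -0.6] w 18.6
t 5.9 [ 595.1 -287.3  173.6] F [ 1.2  0.1 -0.9] w 18.8
t 6.3 [ 597.6 -276.   173.9] F [-0.2  0.8 -1.7] w 18.6
t 6.6 [ 600.6 -265.5  173.9] F [ 1.   0.3 -1.8] w 18.4
t 6.9 [ 604.  -256.1  173.9] F [ 0.2  0.5 -1.6] w 18.3
t 7.2 [ 607.6 -247.8  173.9] F [ 1.5  1.6 -1. ] w 18.8
t 7.5 [ 611.5 -240.7  173.9] F [ 1.2  2.3 -1.1] w 18.7
```

View pics/w1top.png

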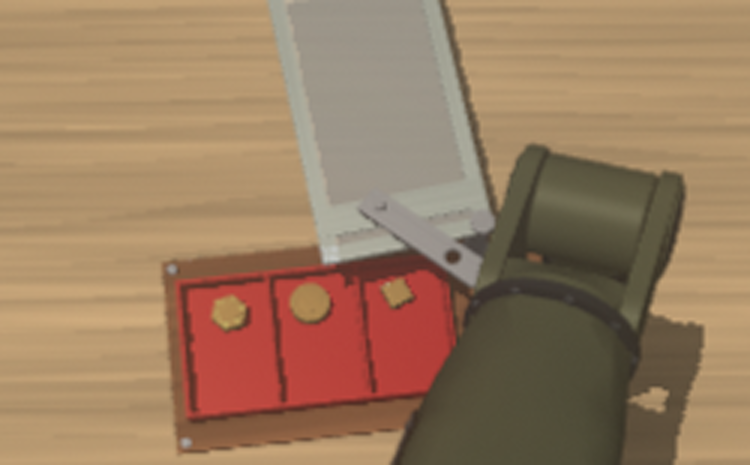

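View pics/w1scene.png

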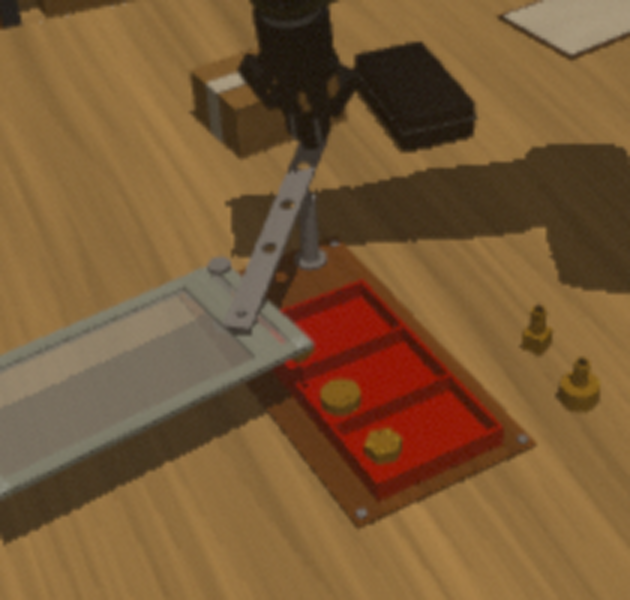

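The cover is wide open. The bins hold hex at (230,312), round at (310,302) and square at (397,292), so bin2, bin1 and bin0 respectively. Lowering the stay onto the pin.

Run:
```python
from h import *
for a in(.12,.07,.04,.015,0.0):
    p,q=kpose(1.48,a); r=bot.servo_line(list(p),q,speed=40,until_force=12); print(a,r); s=st()
    if r: break
c=cam('scene'); cv2.imwrite('pics/w2.png',cv2.resize(c['image'][130:230,180:280],None,fx=6,fy=6,interpolation=cv2.INTER_CUBIC))
```

```text
0.12 False
t 8.3 [ 607.7 -245.3  155.2] F [-1. -1.  0.] w 18.3
0.07 False
t 8.7 [ 605.9 -247.3  142.9] F [-0.9  0.1 -0.5] w 18.5
0.04 False
t 9.1 [ 605.1 -248.3  135.6] F [-0.8  0.2 -1.5] w 18.6
0.015 False
t 9.4 [ 604.5 -249.   129.4] F [-0.4 -0.7 -1. ] w 18.4
0.0 False
t 9.6 [ 604.3 -249.3  126. ] F [-0.2  1.8  1.4] w 18.7
```

View pics/w2.png

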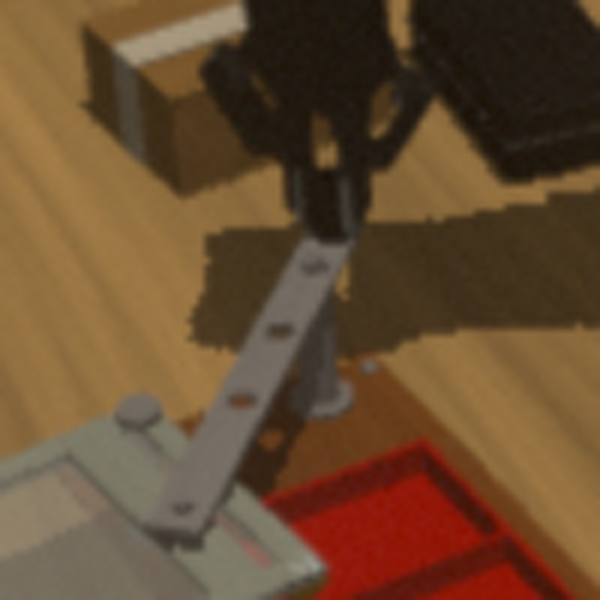

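Run:
```python
from h import *
bot.move_gripper(50); bot.dwell(.2); s=st()
p,q=kpose(1.48,0); bot.servo_line([p[0],p[1],250],speed=200); 
bot.move_to([400,-250,300],q)
st()
for n in('top','scene'):
    c=cam(n); im=c['image'][120:310,130:380] if n=='top' else c['image'][130:230,170:270]
    cv2.imwrite(f'pics/w3{n}.png',cv2.resize(im,None,fx=3.1 if n=='top' else 6,fy=3.1 if n=='top' else 6,interpolation=cv2.INTER_CUBIC))
```

```text
t 10.3 [ 604.3 -249.3  126. ] F [ 0.  -0.7 -0.4] w 50.0
t 11.9 [ 400.7 -250.1  299.5] F [ 0.5 -0.7 -0.7] w 50.2
```

View pics/w3top.png

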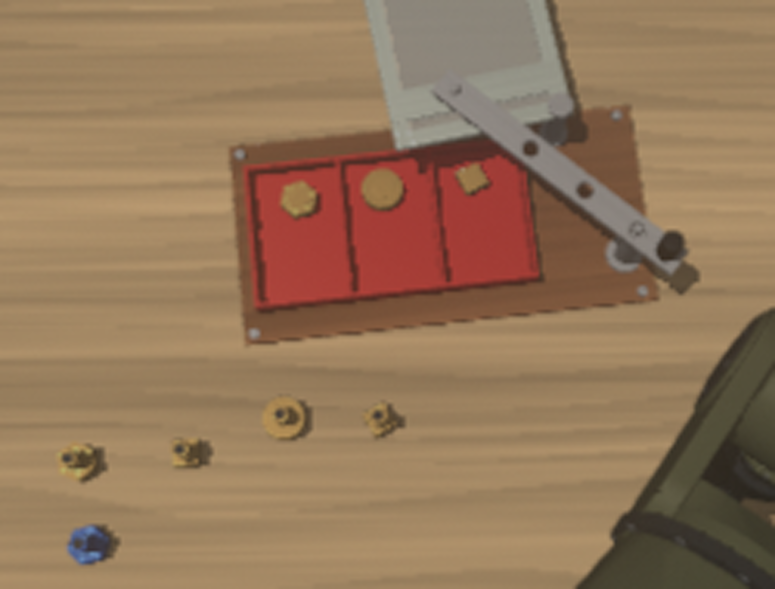

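View pics/w3scene.png

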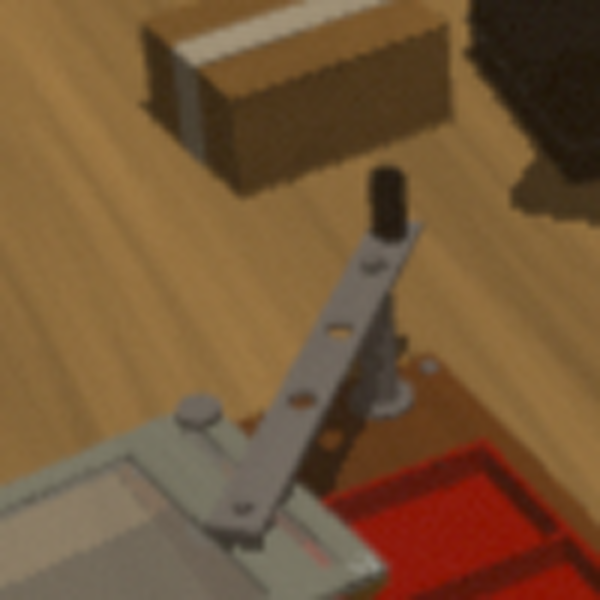

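```bash
cat >> h.py <<'E'
def stubs(c):
    """brass/blue objects on table: stub top from depth, head ray check"""
    P=cloud(c); hsv=cv2.cvtColor(c['image'],cv2.COLOR_BGR2HSV)
    m=((P[...,2]>10)&(P[...,2]<60)&(P[...,0]>300)&(P[...,0]<800)&(P[...,1]>-250)&(P[...,1]<500)&(c['depth']>0)).astype(np.uint8)
    n,l,stt,cen=cv2.connectedComponentsWithStats(m)
    out=[]
    for i in range(1,n):
        if stt[i,4]<15 or stt[i,4]>900: continue
        k=l==i; top=k&(P[...,2]>42); hd=k&(P[...,2]>14)&(P[...,2]<30)
        col=np.median(hsv[k],0)
        v,u=np.nonzero(top)
        tp=np.median(P[top],0).round(1) if top.sum() else None
        out.append((cen[i].round(1),stt[i,4],col,tp,ray(c,u.mean(),v.mean(),50).round(1) if len(u) else None))
    return out
E
python3 - <<'E'
from h import *
c=cam('top')
for o in stubs(c): print(*o)
for U,V in((70,458),(182,450),(284,413),(378,417),(80,536)): print(ray(c,(U+.5)/3.1-.5+130,(V+.5)/3.1-.5+120,50).round(1))
print('knob top',pt(c,130+671/3.1,120+240/3.1))
cv2.imwrite('pics/full.png',c['image'])
E
```

```text
[308.1 161.5] 40 [13. 45. 74.] [ 740.7 -159.2   48.7] [ 741.3 -160.4   50. ]
[110.8 196. ] 176 [17. 30. 61.] [636.6 419.7  51.4] [639.7 425.2  50. ]
[330.8 202.1] 58 [13. 40. 85.] [ 615.5 -221.6   51.9] [ 618.2 -222.6   50. ]
[221.4 254.4] 152 [ 18. 129. 158.] [466.4 100.   49.4] [466.4  99.   50. ]
[252.2 254.7] 73 [ 18. 124. 135.] [463.7  10.1  49.4] [464.   10.7  50. ]
[190.  265.2] 78 [ 18.  118.  120.5] [436.1 189.4  50.4] [435.5 189.4  50. ]
[154.6 268.2] 121 [ 18. 119. 138.] [429.2 289.9  49.4] [428.6 289.9  50. ]
[158.2 295. ] 125 [113.  79. 115.] [352.3 276.3  49.1] [353.3 276.2  50. ]
[428.2 289.3  50. ]
[434.2 188.5  50. ]
[466.7  96.8  50. ]
[462.1  11.2  50. ]
[358.8 277.   50. ]
knob top [ 602.48714528 -249.07828279  135.24713841]
```

View pics/full.png

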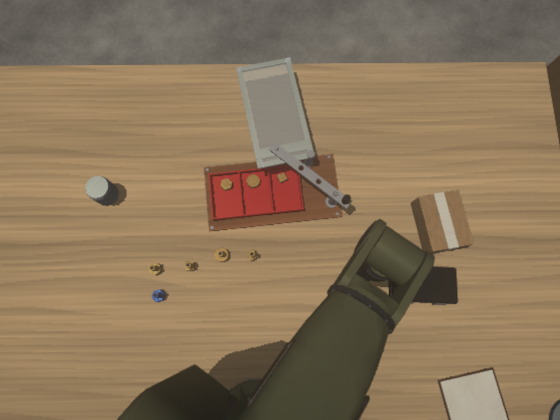

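Four brass adapters remain: round (466,98), squares (464,11) and (435,189), hex (429,290). The piece at about (355,276) is blue and is excluded. The t2 crop confirmed the shapes, and no other brass lies on the table. Starting with the round one.

```bash
cat >> h.py <<'E'
ST=np.array([651.,-3.])
def binpt(b,x,y): return ST+rz(YAW)@np.array([x,(b-1)*89.+y])
def jq(ang):
    x=np.array([np.cos(ang),np.sin(ang),0]); y=np.array([0,0,-1.]); return quat(np.stack([x,y,np.cross(x,y)],1))
def bestq(ps):
    for a in (YAW+np.pi,YAW):
        if all(bot.ik(list(p),jq(a)) is not None for p in ps): return jq(a),a
    return None,None
VIEW=[400,-250,300]
def pick(near):
    c=cam('top'); 
    cand=[o for o in stubs(c) if o[3] is not None and o[2][0]<30 and np.hypot(*(o[4][:2]-near))<60 and o[1]>40]
    print('cand',[(o[3].tolist(),o[4][:2].tolist(),o[1]) for o in cand])
    assert len(cand)==1
    x,y=(cand[0][3][:2]+cand[0][4][:2])/2
    q,a=bestq([[x,y,46],[x,y,140],[650,0,100],[640,-90,100],[640,90,100]]); print('ang',a)
    bot.move_gripper(50); bot.move_to([x,y,130],q); r=bot.servo_line([x,y,47],speed=120,until_force=10); 
    if r: print('contact'); st(); raise SystemExit
    bot.move_gripper(5,grip_force=60); s=st()
    bot.servo_line([x,y,105],speed=120); st()
def place(b,x,y):
    t=binpt(b,x,y); bot.servo_line([t[0],t[1],105],speed=200); s=st()
    r=bot.servo_line([t[0],t[1],58],speed=80,until_force=8); print('touch',r); s=st()
    bot.move_gripper(36); bot.servo_line([t[0],t[1],150],speed=200); 
    s=bot.read_state(); bot.move_to(VIEW,kpose(1.48,0)[1])
def look(n):
    c=cam('top'); cv2.imwrite(f'pics/{n}.png',cv2.resize(c['image'][120:310,130:380],None,fx=3.1,fy=3.1,interpolation=cv2.INTER_CUBIC))
    for o in stubs(c): print(*o)
E
python3 - <<'E'
from h import *
for b in range(3): print(binpt(b,0,0),binpt(b,-36,0))
pick(np.array([466,98])); place(1,-34,0); look('r1')
E
```

```text
[659.84089529 -91.55980223] [624.01895281 -95.1358947 ]
[651.  -3.] [615.17805753  -6.57609248]
[642.15910471  85.55980223] [606.33716224  81.98370975]
cand [([466.6, 99.3, 49.5], [466.4, 98.9], np.int32(153))]
ang 0.0995
t 15.0 [466.9  99.1  47.5] F [ 1.4 -0.1  6.3] w 13.9
t 15.7 [466.1  99.1 104.4] F [ 0.9  0.  -1.6] w 13.9
t 16.7 [616.6  -6.  104.6] F [-0.1 -0.8 -1.9] w 13.7
touch True
t 17.3 [616.4  -6.2  57.4] F [ 0.  -0.8  5.6] w 13.9
[308.5 162. ] 48 [13. 43. 74.] [ 740.3 -159.1   53. ] [ 740.9 -160.1   50. ]
[110.7 196. ] 176 [17. 30. 61.] [636.1 421.   50.4] [640.1 425.4  50. ]
[330.2 201.4] 56 [14.  41.5 86. ] [ 615.5 -222.1   49.9] [ 617.8 -223.1   50. ]
[252.2 254.6] 72 [ 18. 124. 136.] [464.   10.1  49.5] [464.   10.7  50. ]
[190.  265.2] 78 [ 18. 118. 121.] [436.1 189.2  50.8] [435.4 189.1  50. ]
[154.6 268.1] 120 [ 18. 119. 138.] [429.1 290.5  49.6] [428.7 290.7  50. ]
[158.1 295. ] 124 [113.  79. 115.] [352.4 276.7  49.1] [353.3 276.5  50. ]
```

View pics/r1.png

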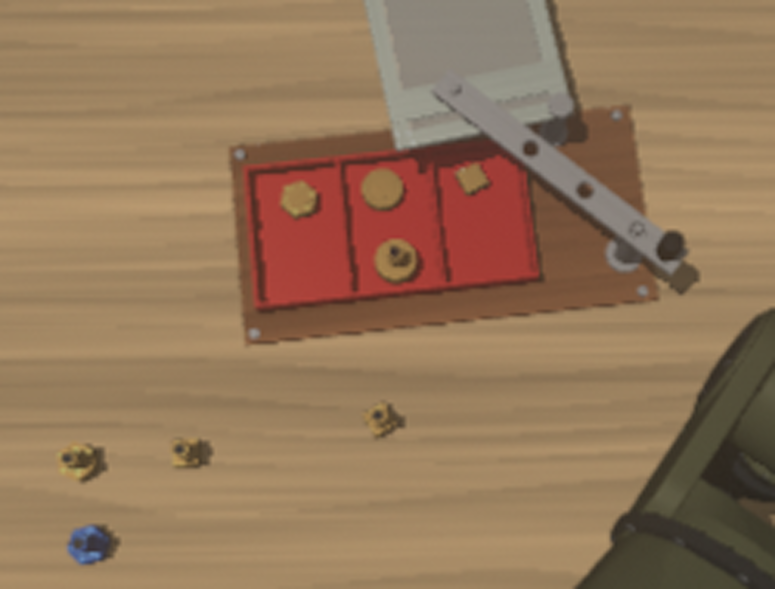

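The round adapter stands in bin1 at (397,258). Next, both squares go to bin0.

Run:
```python
from h import *
pick(np.array([464,11])); place(0,-38,-20); look('q1')
pick(np.array([436,189])); place(0,-38,19); look('q2')
```

```text
cand [([464.3, 10.1, 49.8], [464.0, 10.7], np.int32(72))]
ang 0.0995
t 22.5 [464.5  10.4  47.5] F [-0.3 -0.1  6.9] w 13.8
t 23.1 [463.8  10.4 104.4] F [-0.1 -0.2 -2. ] w 13.5
t 24.3 [ 623.5 -114.8  104.6] F [-0.6  1.  -1.2] w 14.1
touch True
t 24.9 [ 623.3 -114.9   57.5] F [-0.3  0.8  6. ] w 13.6
[308.2 162.2] 48 [13.  43.5 74. ] [ 739.5 -159.7   51.2] [ 740.2 -160.2   50. ]
[110.8 196.2] 175 [16. 30. 61.] [637.5 420.4  49.5] [640.5 424.7  50. ]
[330.2 201.5] 46 [14.  42.5 83. ] [ 616.2 -219.1   50.1] [ 617.8 -220.4   50. ]
[190.  265.2] 77 [ 18. 119. 121.] [436.4 189.5  49.6] [435.5 189.4  50. ]
[154.7 268.2] 122 [ 18. 119. 138.] [429.2 290.5  49.7] [428.6 290.4  50. ]
[158.3 295. ] 127 [113.  76. 114.] [352.3 276.5  49.7] [353.3 276.5  50. ]
cand [([436.4, 189.4, 50.2], [435.5, 189.4], np.int32(78))]
ang 0.0995
t 30.4 [436.3 189.5  47.6] F [-0.2 -1.   6.2] w 14.1
t 31.0 [435.6 189.3 104.4] F [-0.6  0.  -2.3] w 14.3
t 32.8 [619.9 -75.8 105. ] F [-0.8  0.6 -1.8] w 13.8
touch True
t 33.3 [619.4 -76.2  57.6] F [0.1 0.1 5.9] w 13.8
[308.5 161.8] 38 [13. 45. 73.] [ 740.1 -161.    51.1] [ 740.9 -160.8   50. ]
[110.5 196.1] 179 [17. 30. 61.] [634.5 422.1  51.7] [639.1 426.3  50. ]
[330.3 201.9] 55 [14. 39. 88.] [ 616.  -219.    48.9] [ 618.1 -220.7   50. ]
[154.6 268.2] 122 [ 18. 119. 138.] [429.3 289.8  50. ] [428.5 290.   50. ]
[158.2 295. ] 125 [113.  80. 114.] [352.3 275.9  49.4] [353.3 276.5  50. ]
```

View pics/q2.png

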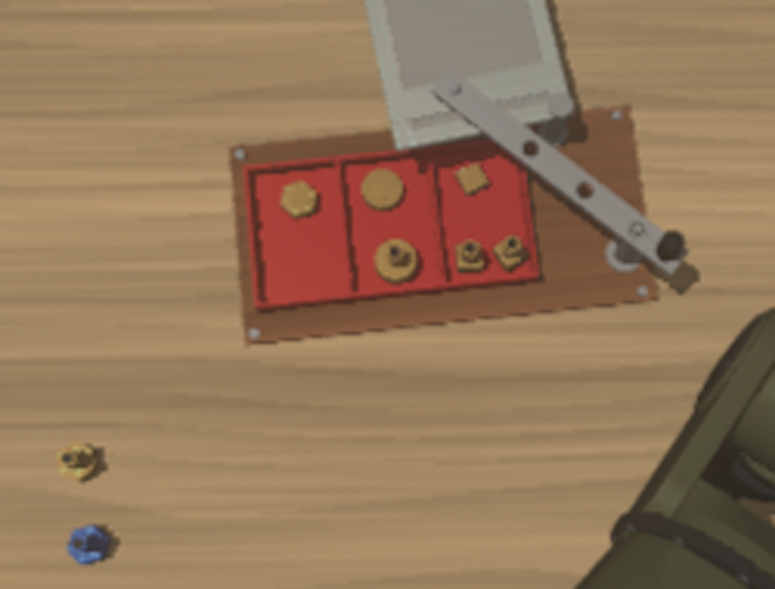

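Run:
```python
from h import *
pick(np.array([429,290])); place(2,-36,0); bot.dwell(.3); look('x1')
s=cam('scene'); cv2.imwrite('pics/x1s.png',cv2.resize(s['image'][140:290,170:400],None,fx=3.4,fy=3.4,interpolation=cv2.INTER_CUBIC))
```

```text
cand [([429.2, 289.5, 50.6], [428.8, 290.4], np.int32(121))]
ang 0.0995
t 39.2 [429.3 290.1  47.6] F [ 0.4 -0.7  6.6] w 13.7
t 39.8 [428.7 289.8 104.4] F [-0.3  0.6 -1.4] w 13.9
t 41.3 [605.9  82.7 105. ] F [ 0.3  0.2 -1.3] w 13.8
touch True
t 41.9 [605.6  82.   57.6] F [-0.5 -0.2  6.3] w 13.7
[308.3 162. ] 46 [13.  42.5 74. ] [ 740.6 -159.7   48. ] [ 740.7 -159.9   50. ]
[110.7 196. ] 177 [15. 30. 61.] [635.5 420.5  51.2] [640.3 425.3  50. ]
[291.1 184.1] 16 [  2.  169.5 160. ] None None
[331.  201.8] 62 [14.  41.5 83.5] [ 616.7 -219.4   51.6] [ 618.2 -221.6   50. ]
[158.3 295. ] 127 [113.  78. 113.] [352.3 276.1  49.9] [353.3 276.2  50. ]
```

View pics/x1.png

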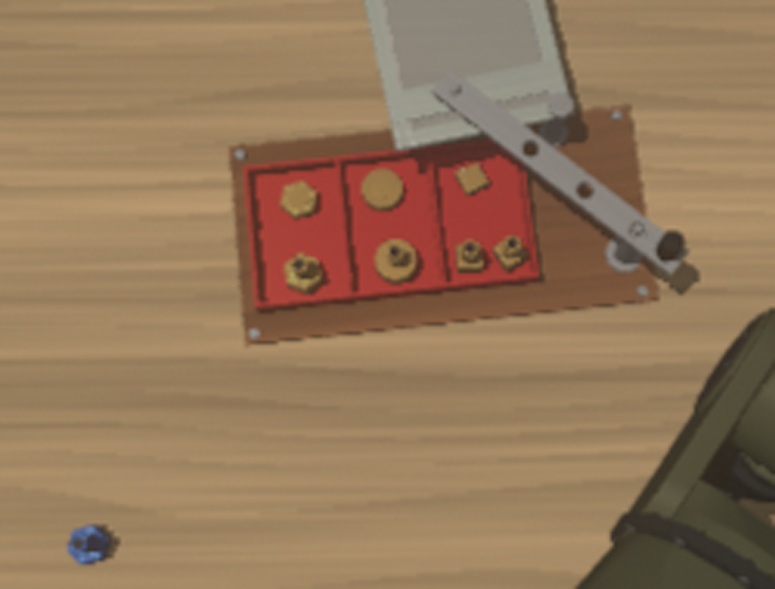

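View pics/x1s.png

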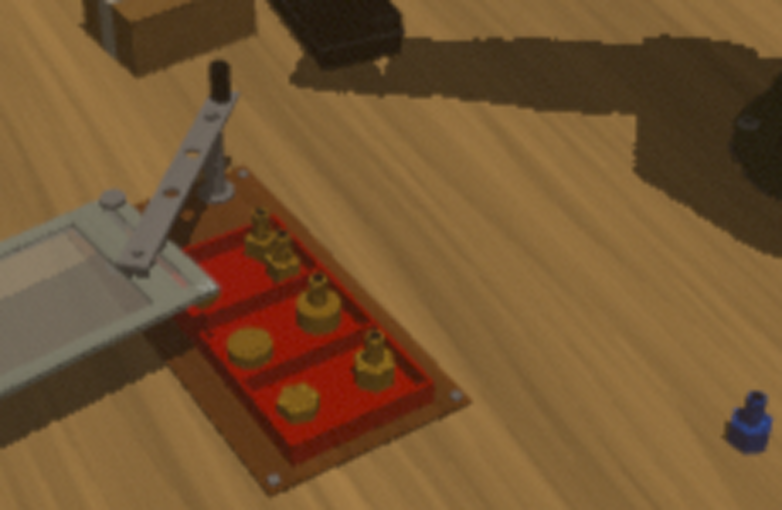

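All four adapters match their bins. Now closing the cover.

Run:
```python
from h import *
p,q=kpose(1.48,0)
bot.move_gripper(50); bot.move_to([p[0],p[1],240],q)
r=bot.servo_line(list(p),speed=100,until_force=8); print(r); st()
if r: raise SystemExit
bot.move_gripper(10,grip_force=60); st()
for a in(.08,.16,.25):
    p,q=kpose(1.48,a); bot.servo_line(list(p),q,speed=60); st()
for th in np.linspace(1.48,0,12)[1:]:
    p,q=kpose(th,.25); bot.servo_line(list(p),q,speed=60)
    s=st()
    if s['grip_width']<15: print('LOST');break
c=cam('scene'); cv2.imwrite('pics/z1.png',cv2.resize(c['image'][110:300,150:340],None,fx=3.1,fy=3.1,interpolation=cv2.INTER_CUBIC))
```

```text
False
t 47.2 [ 604.6 -249.4  126.7] F [ 0.4 -0.5 -0.6] w 50.2
t 47.6 [ 604.3 -249.4  126.2] F [-0.2 -1.3  0.6] w 18.3
t 48.1 [ 606.5 -246.5  145.1] F [ 1.3  0.5 -0.4] w 18.3
t 48.6 [ 609.4 -243.   164.2] F [ 1.3  0.6 -1.1] w 18.5
t 49.1 [ 614.1 -237.4  185.1] F [ 1.3  0.4 -1.1] w 18.4
t 49.4 [ 609.6 -244.8  185.3] F [-0.7 -1.5  0. ] w 18.5
t 49.7 [ 606.2 -252.3  185.6] F [-0.7 -1.2 -0.2] w 18.0
t 50.0 [ 602.9 -261.   185.7] F [-0.4 -1.4  0.5] w 18.3
t 50.3 [ 599.9 -271.   185.7] F [ 0.2 -1.7 -0. ] w 18.4
t 50.7 [ 597.3 -281.8  185.7] F [-0.1 -1.  -0.8] w 18.4
t 51.0 [ 595.2 -293.5  185.7] F [-0.5 -0.6  0. ] w 18.3
t 51.4 [ 593.4 -306.   185.7] F [ 0.6 -0.3 -0.9] w 18.3
t 51.7 [ 591.9 -319.1  185.7] F [ 0.1 -1.3 -0.1] w 18.7
t 52.1 [ 590.3 -332.4  185.7] F [ 0.3 -1.4 -0.6] w 18.5
t 52.5 [ 587.9 -345.7  185.7] F [ 0.2 -0.8 -0.9] w 18.2
t 52.9 [ 583.8 -358.4  185.7] F [-0.1 -0.5 -0.2] w 18.2
```

View pics/z1.png

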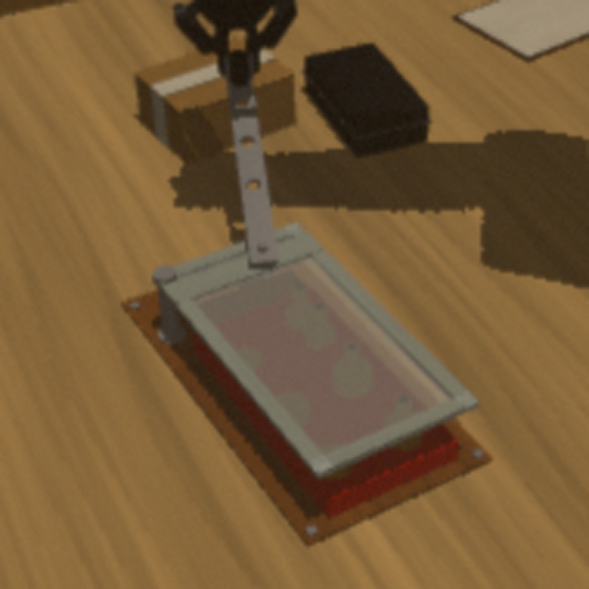

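Run:
```python
from h import *
for a in(.18,.14,.11,.08,.04,0.0):
    p,q=kpose(0,a); r=bot.servo_line(list(p),q,speed=35,until_force=8); print(a,r); s=st()
    if r: break
for n in('top','scene'):
    c=cam(n); im=c['image'][90:250,180:400] if n=='top' else c['image'][110:300,150:340]
    cv2.imwrite(f'pics/z2{n}.png',cv2.resize(im,None,fx=3.1,fy=3.1,interpolation=cv2.INTER_CUBIC))
```

```text
0.18 False
t 53.5 [ 582.1 -364.1  169.4] F [-0.3  0.1 -0.4] w 18.5
0.14 False
t 54.0 [ 581.2 -366.7  159.6] F [ 0.7  0.  -0.1] w 18.0
0.11 False
t 54.3 [ 580.7 -368.5  152.4] F [-0.2 -0.2 -1.4] w 18.4
0.08 False
t 54.7 [ 580.2 -370.1  145.1] F [ 0.5  0.6 -0.2] w 18.6
0.04 False
t 55.1 [ 579.7 -371.8  135.5] F [ 1.1  0.3 -0.2] w 18.2
0.0 False
t 55.6 [ 579.3 -373.3  125.9] F [-0.2  0.2  1.2] w 18.3
```

View pics/z2scene.png

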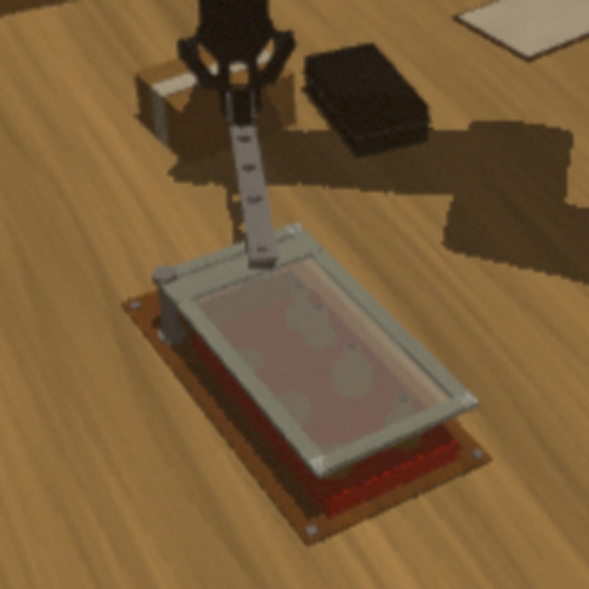

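It went down to level with no resistance. Releasing, backing off and checking.

Run:
```python
from h import *
bot.move_gripper(45); st()
p,q=kpose(0,0); bot.servo_line([p[0],p[1],260],speed=150); bot.move_to([300,-330,330],q); bot.dwell(.3); st()
c=cam('top'); s=cam('scene')
im=c['image']; cv2.imwrite('pics/e1.png',cv2.resize(im[100:235,180:380],None,fx=4,fy=4,interpolation=cv2.INTER_CUBIC))
cv2.imwrite('pics/e2.png',cv2.resize(s['image'][140:220,190:260],None,fx=7,fy=7,interpolation=cv2.INTER_CUBIC))
pv=H+rz(YAW)@pivot(0);u=(PW-pv)/np.hypot(*(PW-pv))
for d in(30,60,120,180): 
    P=[*(pv+d*u),99.5]; print(d,[pt(k,*proj(k,P)).round(1).tolist() for k in(c,s)])
```

```text
t 56.0 [ 579.4 -373.   126. ] F [ 0.1 -0.8 -1. ] w 45.5
t 58.5 [ 300.4 -330.1  329.7] F [ 0.1 -0.5  0.4] w 45.4
30 [[641.6, -167.3, 100.8], [641.2, -169.5, 97.9]]
60 [[633.7, -196.3, 97.8], [632.2, -199.0, 97.3]]
120 [[616.5, -254.0, 96.9], [613.9, -258.6, 95.9]]
180 [[598.3, -310.8, 99.8], [595.7, -318.3, 94.5]]
```

View pics/e1.png

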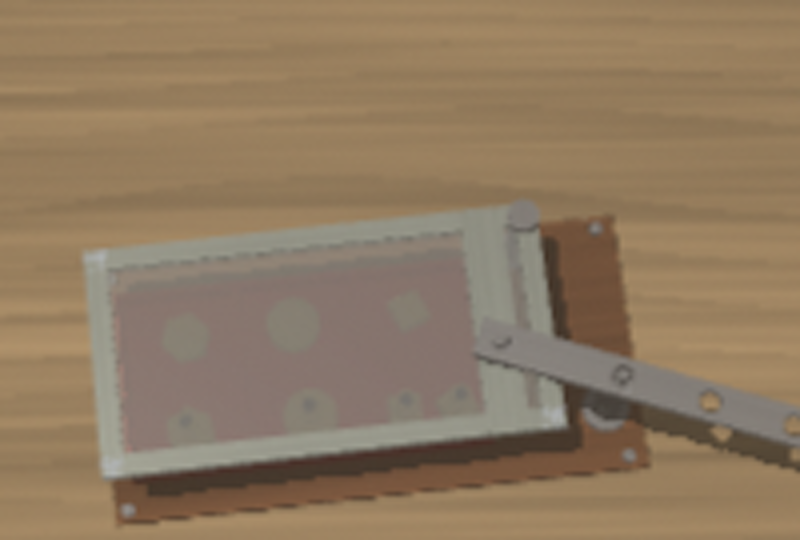

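View pics/e2.png

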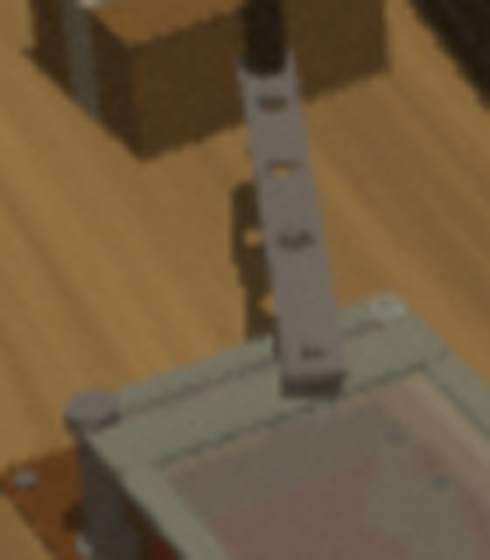

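Run:
```python
from h import *
bot.finish_job(); st()
```

```text
the job is handed in; nothing more can be done
the job is handed in; nothing more can be done
```

The job is done and handed in after about 59 s on the robot's clock. The robot reports no verdict.

**What I did**
- **Opening:** I lifted the stay, swung the cover wide open and dropped the wide hole over the pin.
- **Sorting:** Four brass adapters were present. The round one went to the middle bin, both squares to the right-hand bin, and the hexagonal one to the left-hand bin. I left the blue look-alike where it was.
- **Closing:** I lifted the stay again, swung the cover shut and dropped the shut hole over the pin.

**Last checks**
- **Stay and cover:** The top view shows the pin in the shut hole and the cover square over the bins. The stay went down with no resistance, and depth readings along it gave 94.5 to 101 mm against 99.5 mm expected, so it looks level within camera noise.
- **Adapters and caps:** All four adapters and three caps are visible through the cover in their bins.
- **Robot:** The gripper was open and well clear when I handed in.
- **Bystanders:** The arm stayed clear of the carton, case and tin, and they looked undisturbed. I did not measure their positions again at the end.
- **Problems:** No check failed. I saw no knocked adapter and no slackened grip. A few depth readings, such as the knob top at 135 to 137 mm instead of 142 mm, were a few millimetres off.

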